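# Put the jar in the chiller's door rack and tug-test the door catch

## Task

Swing the little chiller's door wide open by its bar handle, stand the brown jar upright in the rack on the inside of the door, and push the door fully shut. Then pull straight out on the handle with a steady 8 N or so for about a second to prove that the catch holds, leave the door fully shut, and let go. Leave the other things where they are.

Things in the scene. Friction and masses are not known exactly. Their poses are not given: they have to be found in the camera images.
- chiller: White countertop chiller fixed to the table, 220 mm wide (y) and high; shell 160 mm deep (x), with a 24 mm door on its front. Origin: centre of the shell's underside, on the table; -x is the front, towards the robot. Empty inside; the roof's underside is 208 mm above the table.
- chiller_door (a joint): Door angle, rad: 0 shut, grows as the free (left) edge swings out to the robot; stop at 1.75. Light upright hinge at the right front edge; the door stays where left. A roller catch holds it shut: pulled at the handle it gives 0.8 mm at 3 N, 1.3 at 5 N, 2.1 at 8 N, springs back when let go, and lets go at 13 N (5 mm). Shutting takes up to 14 N from 0.17 rad on, and it snaps home below 0.09.
- handle (a point): Upright round steel bar on the door's outer face near the free edge: 12 mm thick, 85 to 212 mm above the table, axis 55 mm off the face, on 12 mm posts at 95 and 145 mm height, so its top 60 mm stands free to pinch from above. Origin: on its axis, 190 mm high, the place to grip. Turns with the door: x points at the door, y to the free edge, z up. In door_hinge's frame: x -79, y +188 mm.
- door_hinge (a point): Point on the door's upright hinge axis, 190 mm above the table, in the plane of the door's inner face. Its frame turns with the door: y along the door from hinge to free edge (220 mm long), x out of the door's inner face (into the chiller when shut), z up. The panel fills x -24 to 0 mm, up to 218 mm above the table.
- rack_floor (a point): Centre of the floor of the grey open-topped rack on the door's inner face, 100 mm above the table. Turns with the door, axes as at door_hinge, in whose frame it lies at x +40, y +110 mm. Inside 74 mm (x) by 124 mm (y); walls 3 mm thick, 30 mm above the floor. Clear from above when the door stands open.
- jar: Brown jar with a black lid, 66 mm across, 90 mm high, 0.15 to 0.3 kg, standing on the table. For contact it is a 50 mm square column with sides square to its x and y axes, so it is gripped at 50 mm along its x or y. Origin: centre of its underside, z up.
- label_roll: White roll of labels, 70 mm across, 40 mm high; bystander. Origin: centre of its underside.
- tub: White lidded tub, 106 mm across, 68 mm high; bystander. Origin: centre of its underside.
- tape_roll: Roll of brown tape, 93 mm across, 48 mm high; bystander. Origin: centre of its underside.
- yellow_roll: Small yellow roll of labels, 50 mm across, 30 mm high; bystander. Origin: centre of its underside.
- roll_pack: Pack of four bread rolls on a black tray, 151 x 141 x 61 mm; bystander. Origin: centre of its underside.

How it is judged:
On the way, in this order (a step that is already met when the one before it is completed fails the run):
1. the door is being drawn open by its handle (value of joint chiller_door above 0.15 rad and contact force between the fingers and handle_bar above 0.2 N), for 0.1 s.
2. the door stands wide open (more than 1.0 rad) (value of joint chiller_door above 1 rad), for 0.2 s.
3. the jar stands upright in the door rack, let go (x of jar in the frame of rack_floor between -0.02 and 0.02 m and y of jar in the frame of rack_floor between -0.045 and 0.045 m and z of jar in the frame of rack_floor between -0.005 and 0.012 m and angle between jar's own z axis and vertical below 0.15 rad and contact force between the fingers and jar below 0.1 N), for 0.2 s.
4. the door is fully shut (value of joint chiller_door below 0.005 rad), for 0.2 s.
5. the handle is pulled with 4 to 12 N while the catch holds (the door gives 0.006 to 0.022 rad) for 0.5 s (value of joint chiller_door between 0.006 and 0.022 rad and contact force between the fingers and handle_bar above 0.2 N), for 0.5 s.
At the end, for the whole second after the job is handed in: The door is fully shut (under 0.005 rad) and the jar stands upright (within 0.15 rad) and at rest on the floor of the door rack, inside its walls (x of jar in the frame of rack_floor between -0.02 and 0.02 m and y of jar in the frame of rack_floor between -0.045 and 0.045 m and z of jar in the frame of rack_floor between -0.005 and 0.012 m and angle between jar's own z axis and vertical below 0.15 rad and value of joint chiller_door below 0.005 rad and linear speed of jar below 0.02 m/s); the robot touches nothing.
It fails at once if one of the other loose things (label rolls, tub, tape, roll pack) is moved by more than 30 mm (distance of any of label_roll, tub, tape_roll, yellow_roll, roll_pack from where it was at the start of the episode above 0.03 m).
It fails at once if the jar is tipped by more than 0.6 rad (angle between jar's own z axis and vertical above 0.6 rad).
It also fails if it takes over 72 s, if anything falls off the work surface, if the arm or the gripper's body presses on something with over 40 N, if the wrist force passes 120 N, or if a joint passes its speed limit or range.

## Robot

A 6-joint arm with a two-finger parallel gripper is mounted at the origin on the work surface; the furniture and walls round the work are solid. World frame = base frame: x ahead of the robot, y to its left, z up, the work surface at z = 0. Lengths are in m, angles in rad, forces in N, time in s.
With the tool pointing down it reaches from about 0.35 to 0.775 m from the base axis. Payload 5.5 kg.
Tool frame: the origin (TCP) lies between the finger pads; the fingertips stand 22 mm ahead of it and the grasp point (between the pads) lies 3 mm ahead of it; z points along the fingers, y is the line along which they close (so a half turn about z gives the same grasp; the last joint's range is limited). The gripper opens to 85 mm and grips with 20 to 120 N. Pads are 22 mm wide; open, the fingers measure 114 mm over their backs; the gripper's body (76 mm by 85 mm) begins 54 mm behind the grasp point. The pads swing forward as they close: fully open they stand 13 mm farther back than shut.
Start: joints at [-1.422, 0.313, 0.046, 1.304, 0, 1.431], TCP at [0.164, -0.551, 0.253] pointing down, gripper open.
Joint ranges: [-2.76, 2.76], [-0.86, 1.69], [-1.03, 1.26], [-2.2, 2.34], [-1.47, 1.5], [-3.14, 3.14]. Speed limits (rad/s): [2.57, 2.57, 3.14, 3.14, 3.14, 3.14].

## Interface

Orientations are given as a unit quaternion [w, x, y, z].
In Python, from workcell import env gives the robot as it stands.
- The arm moves only by the shell command python3 nudge.py 'ROWS' [OPENING] [FORCE]. ROWS is 1 to 8 rows, parted by semicolons, with the numbers parted by spaces; each row has 6 numbers: dx, dy, dz in m, then a rotation vector rx, ry, rz in rad; each row is the pose to reach, as a shift and turn from the pose commanded when the command began, along the tool's axes at that moment; what a row does not reach only later rows make up. A row lasts 1/8 s, in which the tool goes at most 0.0625 m and 0.188 rad, less where a joint would pass 70% of its speed; a pose out of reach is approached as far as the arm can. OPENING is the finger opening in m, set as the command begins (- or left out keeps the last). The fingers move at their own pace and stop on an object; FORCE is the grip in N (left out, the last holds). Time passes only in rows, so rows that do not move let the fingers close. It prints the time, the measured TCP pose, the force, the opening and the grip force at its end. Input that does not fit is refused with a message, and nothing moves.
- env.get_state(): the state, without advancing time (a new reading comes with each control period).
- env.read_camera(name): name is "side" or "top" or "wrist"; returns a dict with "image" (384x512x3 uint8, red, green, blue), "K" (3x3 intrinsics, pixels), "R" (3x3) and "t" (3): a world point X has camera coordinates R X + t. Camera axes: x right, y down, z forward; pixel columns grow to the right and rows downward; lengths in m; the calibration is good to about 2 mm. The wrist camera is an equidistant fisheye: a pixel r from the principal point sees the ray r / f radians off the axis. A picture is of the moment at which its call begins. There is no depth.
- env.hand_in(): hands the job in; it is judged then, once.
The state is a dict: "clock": time; "joint_pos": joint angles; "qvel": joint speeds; "tau": joint torques, N m; "tcp_pos": TCP position; "orientation": TCP orientation; "wrist_force": force on the tool from outside, world axes, zero at the start; "ft_torque": the same for the moment, N m; "finger_gap": finger opening in m; "grip_force": force on a finger pad.
Only numpy, scipy, OpenCV 4.12 (cv2) and the standard library are available. Lean on these libraries where they do the work, as an engineer would, in place of code of your own. Each camera call takes 0.05 s, during which the arm holds its last target. There are 200 camera calls.

## Working session

There is one attempt and no reset: what is moved stays moved. The work goes in short steps, Python scripts to look and compute and a shell command to move; the robot and the scene stay as the last step left them, time stands still between calls to the robot, and variables do not carry over. Pictures are saved under pics/ and viewed, at most 12 in all, crops included, and the job is handed in when it is done.

```bash
ls; mkdir -p pics
python3 - <<'E'
from workcell import env
import cv2,numpy as np
s=env.get_state();print({k:np.round(v,3).tolist() for k,v in s.items()})
for n in("side","top","wrist"):
    c=env.read_camera(n);cv2.imwrite(f"pics/{n}0.png",c["image"][...,::-1])
    print(n,np.round(c["K"],1).tolist(),np.round(c["R"],3).tolist(),np.round(c["t"],3).tolist())
a=[cv2.imread(f"pics/{n}0.png") for n in("side","top")]
E
```

```text
nudge.py
pics
workcell.py
{'clock': 0.0, 'joint_pos': [-1.422, 0.314, 0.045, 1.304, -0.0, 1.431], 'qvel': [0.0, 0.0, 0.0, 0.0, 0.001, -0.003], 'tau': [0.0, -48.063, 29.853, 0.019, -0.0, -0.0], 'tcp_pos': [0.164, -0.551, 0.252], 'orientation': [-0.001, 0.99, 0.144, -0.0], 'wrist_force': [0.178, -1.092, 0.243], 'ft_torque': [-0.041, -0.006, -0.007], 'grip_force': 0.0, 'finger_gap': 0.085}
side [[376.5, 0.0, 263.9], [0.0, 376.5, 190.1], [0.0, 0.0, 1.0]] [[0.917, 0.4, -0.01], [0.219, -0.522, -0.825], [-0.335, 0.754, -0.566]] [-0.517, -0.037, 1.458]
top [[483.6, 0.0, 258.6], [0.0, 483.6, 193.3], [0.0, 0.0, 1.0]] [[-0.025, -1.0, -0.01], [-0.984, 0.027, -0.178], [0.179, 0.005, -0.984]] [-0.024, 0.584, 1.684]
wrist [[297.3, 0.0, 255.8], [0.0, 297.3, 190.4], [0.0, 0.0, 1.0]] [[0.285, -0.959, -0.003], [-0.913, -0.272, 0.302], [-0.29, -0.084, -0.953]] [-0.574, -0.04, 0.382]
```

View pics/side0.png

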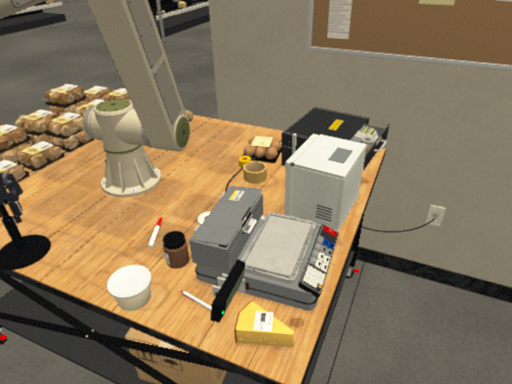

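View pics/top0.png

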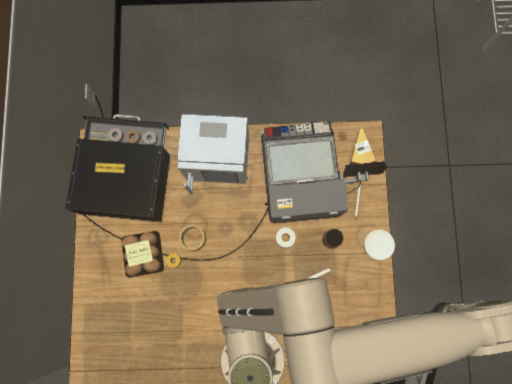

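The side view shows the jar near (176,248), the chiller near (325,180) and its handle near (293,150). In the top view the handle is near (189,183), the jar lid at (333,238) and the tape roll at (192,238), which may be in the door's sweep. I'll measure these next.

```bash
cat > h.py <<'E'
from workcell import env
import cv2,numpy as np
from scipy.spatial.transform import Rotation as Ro
def ray(c,uv,fish=False):
    K,R,t=c["K"],c["R"],c["t"]
    p=(np.array(uv,float)-K[:2,2])/K[0,0]
    if fish:
        r=np.hypot(*p); d=np.array([*(p/r*np.sin(r)),np.cos(r)]) if r>0 else np.array([0,0,1.])
    else: d=np.array([*p,1.])
    d=R.T@d; return -R.T@t,d/np.linalg.norm(d)
def plane(c,uv,z,fish=False):
    o,d=ray(c,uv,fish); return o+d*(z-o[2])/d[2]
def tri(rays):
    A=np.zeros((3,3));b=np.zeros(3)
    for o,d in rays:
        P=np.eye(3)-np.outer(d,d);A+=P;b+=P@o
    X=np.linalg.solve(A,b);return X,[np.linalg.norm((np.eye(3)-np.outer(d,d))@(X-o)) for o,d in rays]
def proj(c,X):
    q=c["R"]@np.array(X)+c["t"];return (c["K"]@q/q[2])[:2]
def tool(T):
    """offset of world point/vector in tool axes"""
    s=env.get_state();q=s["orientation"];R=Ro.from_quat([q[1],q[2],q[3],q[0]])
    return R.inv().apply(np.array(T)-s["tcp_pos"]),R
E
python3 - <<'E'
from h import *
t=env.read_camera("top");s=env.read_camera("side")
print("cams",-t["R"].T@t["t"],-s["R"].T@s["t"])
for n,uv,z in[("jar",(333,238),.09),("tub",(380,245),.068),("lab",(286,238),.04),("tape",(192,238),.048),("yel",(173,261),.03),("pack",(142,255),.06),("hand",(189,176),.212)]:
    print(n,plane(t,uv,z).round(3),"side px",proj(s,plane(t,uv,z)).round())
def crop(c,x,y,w,h,k):return cv2.resize(c["image"][y:y+h,x:x+w,::-1],None,fx=k,fy=k,interpolation=cv2.INTER_CUBIC)
a=crop(t,165,100,100,100,4);b=crop(s,270,125,100,100,4)
cv2.imwrite("pics/c1.png",np.hstack([a,b]))
E
```

```text
cams [ 0.27283605 -0.04855836  1.76093702] [ 0.96968076 -0.9114967   0.78852819]
jar [ 0.413 -0.292  0.09 ] side px [172. 237.]
tub [ 0.386 -0.457  0.068] side px [126. 281.]
lab [ 0.421 -0.132  0.04 ] side px [206. 219.]
tape [0.429 0.201 0.048] side px [253. 167.]
yel [0.351 0.271 0.03 ] side px [242. 159.]
pack [0.373 0.375 0.06 ] side px [258. 142.]
hand [0.618 0.187 0.212] side px [300. 138.]
```

View pics/c1.png

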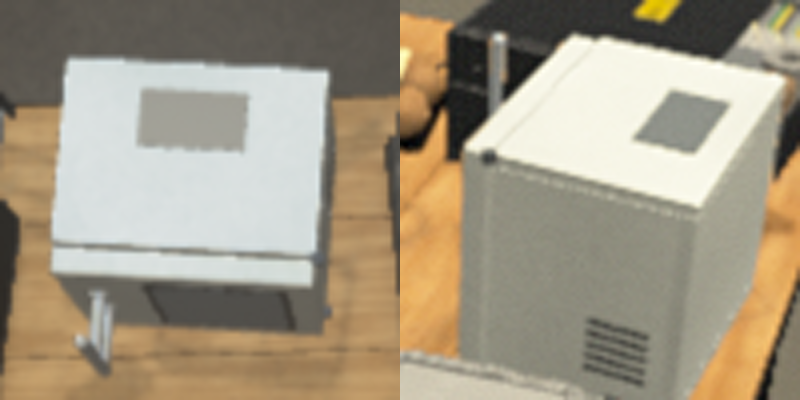

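The left crop shows the bar top at about (80,340) and the door/shell gap from (53,245) to (316,255). The right crop shows the bar top at (498,35) and the hinge pin at (488,157). I'll triangulate those points.

Run:
```python
from h import *
t=env.read_camera("top");s=env.read_camera("side")
T=lambda x,y:(165+x/4-.4,100+y/4-.4)
S=lambda x,y:(270+(x-400)/4-.4,125+y/4-.4)
print("bar top",tri([ray(t,T(80,340)),ray(s,S(498,36))]))
print("hinge top",tri([ray(t,T(316,255)),ray(s,S(488,157))]))
A=plane(t,T(316,255),.218);B=plane(t,T(53,246),.218);C=plane(t,T(68,58),.22);D=plane(t,T(328,72),.22)
E=plane(t,T(312,285),.218);F=plane(t,T(53,272),.218)
for n,v in zip("ABCDEF",[A,B,C,D,E,F]):print(n,v.round(4))
for P,Q in((A,B),(D,C),(E,F)):print("yaw",np.arctan2(-(Q-P)[0],(Q-P)[1]),np.linalg.norm(Q-P))
# corners in side: far-right top etc
print("BRcorner",tri([ray(t,T(328,72)),ray(s,S(786,75))]))
print("BR2 (700,205)",tri([ray(t,T(328,72)),ray(s,S(700,207))]))
# masks: jar lid and bystanders in top
im=cv2.cvtColor(t["image"],cv2.COLOR_RGB2HSV)
g=im[...,2]
def blob(mask,x,y,r=18):
    m=np.zeros_like(g);m[y-r:y+r,x-r:x+r]=(mask[y-r:y+r,x-r:x+r])*255
    c=max(cv2.findContours(m,0,2)[0],key=cv2.contourArea);return cv2.minEnclosingCircle(c)
f=lambda uv,z:plane(t,uv,z).round(4)
(c,r)=blob(g<75,333,238);print("lid",c,r,f(c,.09))
w=(im[...,1]<60)&(g>150)
for n,x,y,z in(("lab",286,238,.04),("tub",380,245,.068)):
    c,r=blob(w,x,y,20);print(n,c,r,f(c,z))
si=cv2.cvtColor(s["image"],cv2.COLOR_RGB2HSV)
m=np.zeros(si.shape[:2],np.uint8);m[225:275,155:192]=(si[225:275,155:192,2]<95)*255
c=max(cv2.findContours(m,0,2)[0],key=cv2.contourArea);print("side jar bb",cv2.boundingRect(c),cv2.contourArea(c))
k=lambda im,x,y,w,h,q:cv2.resize(im["image"][y:y+h,x:x+w,::-1],(400,300),interpolation=2)
cv2.imwrite("pics/c2.png",np.hstack([k(t,300,208,80,60,5),k(s,140,220,80,60,5)]))
```

```text
bar top (array([0.58965567, 0.20101831, 0.21808317]), [np.float64(0.0014511432700259287), np.float64(0.0014511432700258361)])
hinge top (array([0.6535837 , 0.00650269, 0.21884275]), [np.float64(0.0003627364580074705), np.float64(0.00036273645800738143)])
A [0.6541 0.0067 0.218 ]
B [0.6678 0.2227 0.218 ]
C [0.8286 0.2105 0.22  ]
D [ 0.8101 -0.0065  0.22  ]
E [0.629  0.0105 0.218 ]
F [0.6458 0.2226 0.218 ]
yaw -0.06304682533172862 0.21646997157854828
yaw -0.08516563941259402 0.21782875353681724
yaw -0.07910195572835857 0.21283563284508256
BRcorner (array([0.81997715, 0.00250132, 0.31060334]), [np.float64(0.04069399543239691), np.float64(0.0406939954323972)])
BR2 (700,205) (array([ 0.81282871, -0.00552442,  0.21988448]), [np.float64(0.002700050633864044), np.float64(0.002700050633864283)])
lid (333.6111145019531, 237.75926208496094) 8.64461898803711 [ 0.4134 -0.2939  0.09  ]
lab (285.3571472167969, 237.35714721679688) 9.941252708435059 [ 0.4235 -0.13    0.04  ]
tub (379.1639099121094, 244.71990966796875) 15.677258491516113 [ 0.3869 -0.4542  0.068 ]
side jar bb (163, 231, 22, 19) 305.5
```

View pics/c2.png

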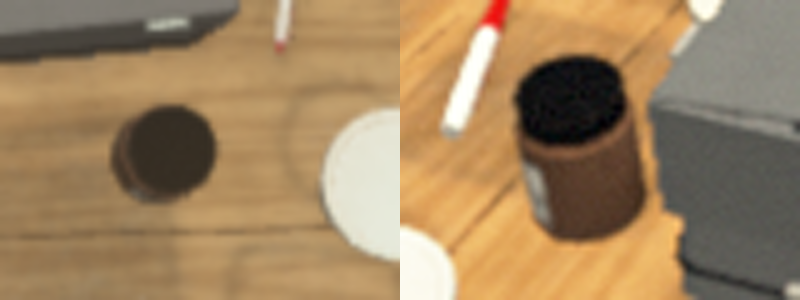

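The left crop shows the jar's lid centred at (174,148). In the right crop the lid's top is centred at (570,98), and the grey scale stands just behind it. Handle and hinge agree with the given geometry to about 1 mm, with chiller yaw about -0.07. The tape (297 mm from the hinge) is clear of the 221 mm door sweep.

Run:
```python
from h import *
t=env.read_camera("top");s=env.read_camera("side")
print("lid",tri([ray(t,(334.4,237.2)),ray(s,(173.6,239.2))]))
H=np.array([.654,.0067]);
for th in(0,1.25):
    R=Ro.from_euler("z",th-.072).as_matrix()[:2,:2];print(th,"handle",H+R@[-.079,.188],"rack",H+R@[.04,.11])
for T in([.40,-.13,.30],[.589,.2005,.30]):print(tool(T)[0].round(3))
```

```text
lid (array([ 0.41732804, -0.29569173,  0.08651739]), [np.float64(0.0023709924300927897), np.float64(0.002370992430092972)])
0 handle [0.58872899 0.199896  ] rack [0.70180952 0.11353749]
1.25 handle [0.45007856 0.00567783] rack [0.56768828 0.08575875]
[ 0.346 -0.336 -0.047]
[ 0.622 -0.599 -0.047]
```

```bash
python3 nudge.py '0.04 -0.04 -0.03 0 0 0;0.08 -0.08 -0.047 0 0 -0.15;0.12 -0.12 -0.047 0 0 -0.3;0.16 -0.16 -0.047 0 0 -0.45;0.2 -0.2 -0.047 0 0 -0.6;0.24 -0.24 -0.047 0 0 -0.75;0.28 -0.28 -0.047 0 0 -0.9;0.32 -0.32 -0.047 0 0 -1.0' 0.05 40
python3 - <<'E'
from h import *
print(tool([.589,.2,.30])[0].round(3),tool([0,0,0])[1].as_matrix().round(3))
E
```

```text
clock: 1.45
tcp_pos: [0.38, -0.1517, 0.3007]
orientation: [0.001, 0.798, 0.602, 0.0]
wrist_force: [1.1, -1.4, -0.9]
finger_gap: 0.05
grip_force: 0.0
[0.396 0.104 0.001] [[ 0.275  0.961  0.001]
 [ 0.961 -0.275 -0.001]
 [-0.     0.001 -1.   ]]
```

```bash
python3 nudge.py '0.05 0.013 0 0 0 -0.1;0.1 0.026 0 0 0 -0.2;0.16 0.04 0 0 0 -0.2;0.22 0.057 0 0 0 -0.2;0.28 0.073 0 0 0 -0.2;0.34 0.089 0 0 0 -0.2;0.385 0.101 0 0 0 -0.2;0.396 0.104 0 0 0 -0.2'
python3 - <<'E'
from h import *
print(tool([.589,.2,.193])[0].round(4),tool([0,0,0])[1].as_matrix().round(3))
c=env.read_camera("wrist");cv2.imwrite("pics/w1.png",c["image"][...,::-1])
d=c["R"]@np.array([.589,.2,.212])+c["t"];n=np.hypot(d[0],d[1]);r=np.arctan2(n,d[2])*c["K"][0,0]
print("pred bar top px",c["K"][:2,2]+d[:2]/n*r)
E
```

```text
clock: 2.45
tcp_pos: [0.5902, 0.2006, 0.2992]
orientation: [-0.0, 0.734, 0.679, -0.0]
wrist_force: [-0.3, -1.0, 0.7]
finger_gap: 0.0502
grip_force: 0.0
[-0.0007 -0.0011  0.1062] [[ 0.079  0.997 -0.001]
 [ 0.997 -0.079 -0.   ]
 [-0.    -0.001 -1.   ]]
pred bar top px [254.61554148 205.60293813]
```

View pics/w1.png

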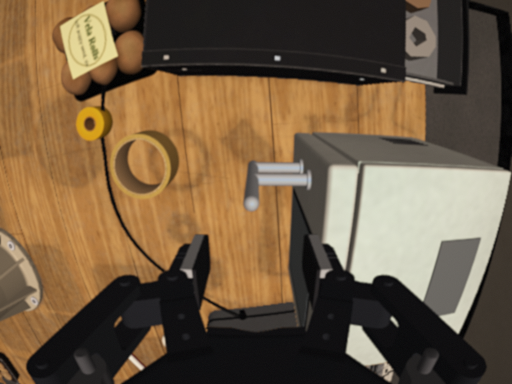

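The wrist view shows the bar's top at (251,203), about 2.5 mm nearer the robot than predicted, and it lies between the fingers. I'll correct for that, descend and pinch.

```bash
python3 nudge.py '0.001 -0.003 0.03 0 0 0;0.001 -0.003 0.06 0 0 0;0.001 -0.003 0.09 0 0 0;0.001 -0.003 0.106 0 0 0;0.001 -0.003 0.106 0 0 0' && python3 nudge.py '0 0 0 0 0 0;0 0 0 0 0 0;0 0 0 0 0 0;0 0 0 0 0 0;0 0 0 0 0 0;0 0 0 0 0 0' 0.0 40
python3 - <<'E'
from h import *
p=env.get_state()["tcp_pos"];print(p)
H=np.array([.654,.0067]);h0=p[:2];R0=tool([0,0,0])[1]
print(np.hypot(*(h0-H)))
for th in(.06,.15,.25,.35,.45,.55,.65,.75,.85,.95,1.05,1.15,1.27):
    h=H+Ro.from_euler("z",th).as_matrix()[:2,:2]@(h0-H)
    print(th,R0.inv().apply([*(h-h0),0]).round(3))
E
```

```text
clock: 3.12
tcp_pos: [0.5857, 0.1983, 0.1936]
orientation: [-0.0, 0.736, 0.677, -0.001]
wrist_force: [-0.7, 0.8, 0.3]
finger_gap: 0.05
grip_force: 0.0
clock: 3.88
tcp_pos: [0.586, 0.1995, 0.1958]
orientation: [0.0, 0.735, 0.678, 0.0]
wrist_force: [-4.5, -1.0, 5.6]
finger_gap: 0.0108
grip_force: 39.3
[0.58602125 0.19947369 0.19576579]
0.2044084257013391
0.06 [-0.005 -0.011 -0.   ]
0.15 [-0.015 -0.027 -0.   ]
0.25 [-0.026 -0.044 -0.   ]
0.35 [-0.04  -0.059 -0.   ]
0.45 [-0.055 -0.073 -0.   ]
0.55 [-0.071 -0.085 -0.   ]
0.65 [-0.089 -0.096 -0.   ]
0.75 [-0.107 -0.105 -0.   ]
0.85 [-0.126 -0.112 -0.   ]
0.95 [-0.146 -0.117 -0.   ]
1.05 [-0.166 -0.12  -0.   ]
1.15 [-0.187 -0.121 -0.   ]
1.27 [-0.211 -0.119 -0.   ]
```

```bash
python3 nudge.py '-0.002 -0.005 0 0 0 0;-0.005 -0.011 0 0 0 0;-0.01 -0.019 0 0 0 0;-0.015 -0.027 0 0 0 0;-0.02 -0.036 0 0 0 0;-0.026 -0.044 0 0 0 0;-0.033 -0.052 0 0 0 0;-0.04 -0.059 0 0 0 0'
python3 - <<'E'
from h import *
p=env.get_state()["tcp_pos"];print(p)
H=np.array([.654,.0067]);d=p[:2]-H;a0=np.arctan2(.188,-.079)-.072
th=np.arctan2(d[1],d[0])-a0;R0=tool([0,0,0])[1]
print(np.hypot(*d),th)
for t in np.arange(.45,1.3,.1):
    h=H+.2044*np.array([np.cos(a0+t),np.sin(a0+t)])
    print(t.round(2),R0.inv().apply([*(h-p[:2]),0]).round(3))
E
```

```text
clock: 4.88
tcp_pos: [0.5246, 0.1649, 0.1958]
orientation: [0.0, 0.735, 0.678, 0.002]
wrist_force: [-2.0, 3.2, 6.4]
finger_gap: 0.0106
grip_force: 40.2
[0.52460171 0.16486432 0.19583112]
0.20435231291773906 0.3598870407035313
0.45 [-0.013 -0.013 -0.   ]
0.55 [-0.029 -0.025 -0.   ]
0.65 [-0.047 -0.036 -0.   ]
0.75 [-0.065 -0.045 -0.   ]
0.85 [-0.084 -0.053 -0.   ]
0.95 [-0.104 -0.058 -0.   ]
1.05 [-0.124 -0.061 -0.   ]
1.15 [-0.144 -0.063 -0.   ]
1.25 [-0.165 -0.062 -0.   ]
```

```bash
python3 nudge.py '-0.013 -0.013 0 0 0 0;-0.029 -0.025 0 0 0 0;-0.047 -0.036 0 0 0 0;-0.065 -0.045 0 0 0 0;-0.084 -0.053 0 0 0 0;-0.104 -0.058 0 0 0 0;-0.124 -0.061 0 0 0 0;-0.144 -0.063 0 0 0 0' && python3 nudge.py '-0.02 0.001 0 0 0 0;-0.03 0.002 0 0 0 0;-0.03 0.002 0 0 0 0'
python3 - <<'E'
from h import *
p=env.get_state()["tcp_pos"]
H=np.array([.654,.0067]);d=p[:2]-H;a0=np.arctan2(.188,-.079)-.072
print(np.hypot(*d),np.arctan2(d[1],d[0])-a0)
E
```

```text
clock: 5.88
tcp_pos: [0.4467, 0.0264, 0.1957]
orientation: [-0.002, 0.735, 0.678, -0.001]
wrist_force: [-9.4, 3.3, 14.3]
finger_gap: 0.0109
grip_force: 40.0
clock: 6.25
tcp_pos: [0.4448, -0.0045, 0.1956]
orientation: [-0.002, 0.736, 0.677, -0.003]
wrist_force: [-17.1, 0.6, 21.2]
finger_gap: 0.0109
grip_force: 39.0
0.20952626925043688 -4.984536123569881
```

```bash
python3 nudge.py '0 0 0 0 0 0;0 0 0 0 0 0;0 0 0 0 0 0' 0.05 && python3 nudge.py '0 0 -0.04 0 0 0;0 0 -0.08 0 0 0;0 0 -0.12 0 0 0;0 0 -0.12 0 0 0' 0.085
python3 - <<'E'
from h import *
t=env.read_camera("top");cv2.imwrite("pics/t2.png",t["image"][...,::-1])
x,R=tool([.415,-.2945,.20]);print(x.round(3),R.as_matrix().round(3))
E
```

```text
clock: 6.62
tcp_pos: [0.4496, -0.0042, 0.1942]
orientation: [0.0, 0.735, 0.678, -0.0]
wrist_force: [1.3, 0.4, -0.0]
finger_gap: 0.0498
grip_force: 0.0
clock: 7.12
tcp_pos: [0.4512, -0.0044, 0.3172]
orientation: [0.002, 0.735, 0.678, 0.002]
wrist_force: [0.4, -0.4, -0.5]
finger_gap: 0.0851
grip_force: 0.0
[-0.292 -0.012  0.115] [[ 0.082  0.997  0.003]
 [ 0.997 -0.082 -0.001]
 [-0.     0.003 -1.   ]]
```

View pics/t2.png

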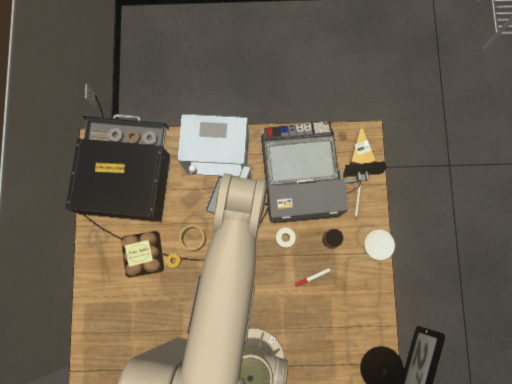

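The top view shows the door standing open under the wrist, with the jar still at (333,238) and everything else unmoved. Next, over to the jar.

```bash
python3 nudge.py '-0.02 0 0 0 0 0.15;-0.06 -0.002 0 0 0 0.33;-0.1 -0.004 0 0 0 0.51;-0.14 -0.006 0 0 0 0.69;-0.18 -0.008 0 0 0 0.87;-0.22 -0.01 0 0 0 1.05;-0.26 -0.012 0.02 0 0 1.23;-0.292 -0.012 0.05 0 0 1.41'
python3 - <<'E'
from h import *
x,R=tool([.415,-.2945,.073]);print(x.round(4),R.as_matrix().round(3))
c=env.read_camera("wrist");cv2.imwrite("pics/w2.png",c["image"][...,::-1])
d=c["R"]@np.array([.415,-.2945,.09])+c["t"];n=np.hypot(d[0],d[1]);r=np.arctan2(n,d[2])*c["K"][0,0]
print("pred lid px",c["K"][:2,2]+d[:2]/n*r,d)
E
```

```text
clock: 8.18
tcp_pos: [0.4132, -0.2957, 0.2627]
orientation: [0.0, 0.999, 0.036, -0.0]
wrist_force: [0.1, -1.1, -0.1]
finger_gap: 0.0851
grip_force: 0.0
[ 0.002  -0.0011  0.1897] [[ 0.997  0.072 -0.   ]
 [ 0.072 -0.997 -0.   ]
 [-0.    -0.    -1.   ]]
pred lid px [255.19568083 173.38158052] [-0.00064869 -0.01741463  0.30389534]
```

View pics/w2.png

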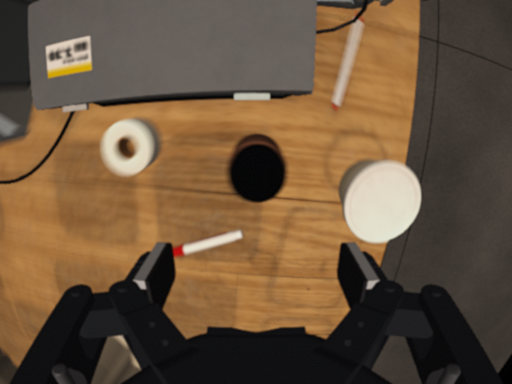

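The wrist view shows the lid at (257,172), about 2 mm off prediction, and clear of the scale and the tub. I'll descend and grip.

```bash
python3 nudge.py '0.003 0.001 0.05 0 0 0;0.003 0.001 0.1 0 0 0;0.003 0.001 0.15 0 0 0;0.003 0.001 0.18 0 0 0;0.003 0.001 0.19 0 0 0;0.003 0.001 0.19 0 0 0' && python3 nudge.py '0 0 0 0 0 0;0 0 0 0 0 0;0 0 0 0 0 0;0 0 0 0 0 0;0 0 0 0 0 0;0 0 0 0 0 0' 0.03 30
```

```text
clock: 8.98
tcp_pos: [0.4162, -0.2944, 0.0736]
orientation: [-0.001, 0.999, 0.04, -0.001]
wrist_force: [0.2, -0.3, 0.2]
finger_gap: 0.0851
grip_force: 0.0
clock: 9.72
tcp_pos: [0.4176, -0.2955, 0.0758]
orientation: [0.001, 0.999, 0.04, 0.001]
wrist_force: [0.1, 2.2, 6.0]
finger_gap: 0.053
grip_force: 29.0
```

```bash
python3 nudge.py '0 0 0 0 0 0;0 0 0 0 0 0;0 0 0 0 0 0;0 0 0 0 0 0' 0.03 50
```

```text
clock: 10.22
tcp_pos: [0.4176, -0.2955, 0.0759]
orientation: [0.001, 0.999, 0.04, 0.001]
wrist_force: [-0.0, 2.1, 8.0]
finger_gap: 0.0526
grip_force: 47.3
```

```bash
python3 nudge.py '0 0 0 0 0 0;0 0 0 0 0 0.06;0 0 0 0 0 0.12;0 0 0 0 0 0.12' 0.068 && python3 nudge.py '0 0 0 0 0 0;0 0 0 0 0 0;0 0 0 0 0 0;0 0 0 0 0 0;0 0 0 0 0 0' 0.03 40
```

```text
clock: 10.72
tcp_pos: [0.4165, -0.295, 0.0742]
orientation: [0.0, 1.0, -0.02, -0.0]
wrist_force: [-0.0, 0.5, 0.4]
finger_gap: 0.0677
grip_force: 0.0
clock: 11.35
tcp_pos: [0.4166, -0.2951, 0.0746]
orientation: [0.0, 1.0, -0.021, 0.0]
wrist_force: [-1.4, 0.8, 5.8]
finger_gap: 0.0551
grip_force: 37.9
```

```bash
python3 nudge.py '0 0 0 0 0 0;0 0 0 0 0 -0.1;0 0 0 0 0 -0.2;0 0 0 0 0 -0.26;0 0 0 0 0 -0.26' 0.068 && python3 nudge.py '0 0 0 0 0 0;0 0 0 0 0 0;0 0 0 0 0 0;0 0 0 0 0 0;0 0 0 0 0 0' 0.03 40
```

```text
clock: 11.98
tcp_pos: [0.4166, -0.2948, 0.074]
orientation: [-0.0, 0.994, 0.109, -0.0]
wrist_force: [-0.5, 0.1, 0.6]
finger_gap: 0.0681
grip_force: 0.0
clock: 12.6
tcp_pos: [0.4167, -0.295, 0.0743]
orientation: [0.0, 0.994, 0.109, 0.0]
wrist_force: [1.2, -0.1, 0.3]
finger_gap: 0.0495
grip_force: 41.4
```

Squarely gripped at 49.5 mm. Lift, then measure the open door.

```bash
python3 nudge.py '0 0 -0.01 0 0 0;0 0 -0.04 0 0 0;0 0 -0.09 0 0 0;0 0 -0.14 0 0 0;0 0 -0.19 0 0 0;0 0 -0.23 0 0 0;0 0 -0.255 0 0 0;0 0 -0.255 0 0 0' 0.03 50
python3 - <<'E'
from h import *
t=env.read_camera("top");s=env.read_camera("side")
k=lambda im,x,y,q:cv2.resize(im["image"][y:y+100,x:x+100,::-1],(400,400),interpolation=2)
cv2.imwrite("pics/c3.png",np.hstack([k(t,170,140,4),k(s,220,120,4)]))
H=np.array([.654,.0067])
for th in(1.25,1.3):
    R=Ro.from_euler("z",th-.072).as_matrix()[:2,:2]
    for n,l,z in(("bar",(-.079,.188),.212),("free in",(0,.22),.218),("rackwall far",(.08,.11),.13)):
        P=[*(H+R@l),z];print(th,n,np.round(P,3),((proj(t,P)-[170,140]+.4)*4).round(),((proj(s,P)-[220,120]+.4)*4+[400,0]).round())
E
```

```text
clock: 13.6
tcp_pos: [0.4171, -0.2954, 0.3315]
orientation: [0.002, 0.994, 0.109, 0.001]
wrist_force: [-0.3, -0.5, -3.0]
finger_gap: 0.0497
grip_force: 52.3
1.25 bar [0.45  0.006 0.212] [303. 343.] [446. 135.]
1.25 free in [0.451 0.091 0.218] [196. 345.] [494.  82.]
1.25 rackwall far [0.583 0.123 0.13 ] [167. 204.] [654. 187.]
1.3 bar [ 0.45  -0.005  0.212] [315. 343.] [440. 140.]
1.3 free in [0.447 0.081 0.218] [209. 349.] [484.  87.]
1.3 rackwall far [0.577 0.119 0.13 ] [171. 210.] [646. 188.]
```

View pics/c3.png

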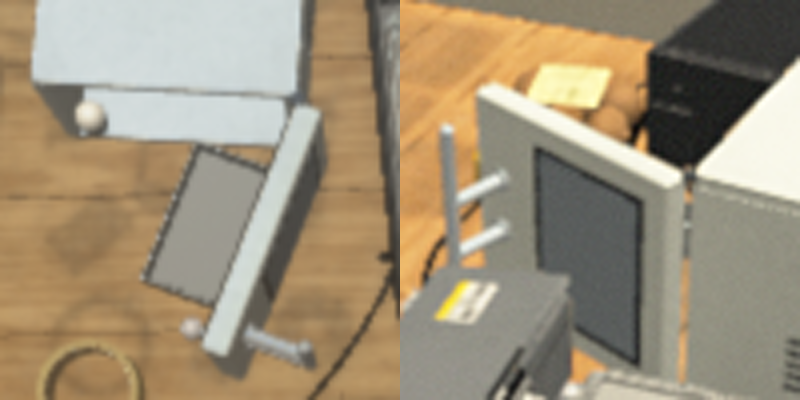

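The left crop shows the door open, with the rack's outer wall running from (143,280) to (200,148) and the bar top at (308,342). In the right crop the bar top is at (447,128).

Run:
```python
from h import *
t=env.read_camera("top");s=env.read_camera("side")
T=lambda x,y:(170+x/4-.4,140+y/4-.4)
S=lambda x,y:(220+(x-400)/4-.4,120+y/4-.4)
H=np.array([.654,.0067]);a0=np.arctan2(.188,-.079)-.072
b,e=tri([ray(t,T(308,342)),ray(s,S(447,128))]);d=b[:2]-H;print("bar",b,e,np.hypot(*d),(np.arctan2(d[1],d[0])-a0)%(2*np.pi))
f,e=tri([ray(t,T(203,348)),ray(s,S(479,88))]);d=f[:2]-H;print("free",f,e,np.hypot(*d),np.arctan2(d[1],d[0])-np.pi/2+.072)
A=plane(t,T(143,280),.13)[:2];B=plane(t,T(200,147),.13)[:2]
v=(A-B)/np.linalg.norm(A-B);ph=np.arctan2(v[1],v[0])-np.pi/2;n=np.array([np.cos(ph),np.sin(ph)])
print("wall",A,B,np.linalg.norm(A-B),"theta",ph+.072,"rack by wall",(A+B)/2-.04*n)
D,E_=plane(t,T(204,350),.218)[:2],plane(t,T(295,105),.218)[:2];print("inner top edge",D,E_,np.arctan2(*(D-E_)[::-1])-np.pi/2+.072)
for th in(1.27,1.29,1.31):print(th,H+Ro.from_euler("z",th-.072).as_matrix()[:2,:2]@[.04,.11])
R=Ro.from_euler("z",1.29-.072).as_matrix()[:2,:2];g=[*(H+R@[.04,.11]),.33];x,Q=tool(g);print(x.round(4));y=Q.as_matrix()[:,1];print("tool y ang",np.arctan2(y[1],y[0]),"door y ang",1.29-.072+np.pi/2)
```

```text
bar [0.45173129 0.00201744 0.21969918] [np.float64(0.001743663242368734), np.float64(0.0017436632423687567)] 0.20232290338645087 1.2681335297783338
free [0.4448437 0.0834846 0.2160706] [np.float64(0.0037870216323368407), np.float64(0.0037870216323369296)] 0.22280536397464298 1.2909556168654297
wall [0.51740415 0.14352674] [0.63206203 0.09362311] 0.12504720136396225 theta 1.2322848623082434 rack by wall [0.55876996 0.08189825]
inner top edge [0.4462297 0.0845755] [0.64572932 0.00768281] 1.2749149929815609
1.27 [0.56612447 0.08401682]
1.29 [0.56459581 0.08224397]
1.31 [0.56310291 0.08044089]
[ 0.2268 -0.3354 -0.0019]
tool y ang -1.352041540554689 door y ang 2.7887963267948965
```

```bash
python3 nudge.py '0.014 -0.02 0 0 0 -0.06;0.042 -0.062 0 0 0 -0.2;0.074 -0.11 0 0 0 -0.36;0.108 -0.16 0 0 0 -0.52;0.142 -0.21 0 0 0 -0.68;0.175 -0.26 0 0 0 -0.84;0.205 -0.303 0 0 0 -0.984;0.226 -0.335 0 0 0 -0.984' && python3 nudge.py '0 0 0 0 0 0;0 0 0 0 0 0'
python3 - <<'E'
from h import *
x,Q=tool([.564,.083,.25]);y=Q.as_matrix()[:,1];print(x.round(4),np.arctan2(y[1],y[0]))
c=env.read_camera("wrist");cv2.imwrite("pics/w3.png",c["image"][...,::-1])
E
```

```text
clock: 14.8
tcp_pos: [0.5644, 0.0835, 0.3274]
orientation: [-0.001, 0.824, 0.567, -0.001]
wrist_force: [0.1, -1.2, -2.7]
finger_gap: 0.0492
grip_force: 52.2
clock: 15.05
tcp_pos: [0.5639, 0.081, 0.328]
orientation: [-0.001, 0.824, 0.566, -0.001]
wrist_force: [0.4, -0.6, -2.7]
finger_gap: 0.0496
grip_force: 52.2
[ 0.002  -0.0004  0.078 ] -0.3676417393520081
```

View pics/w3.png

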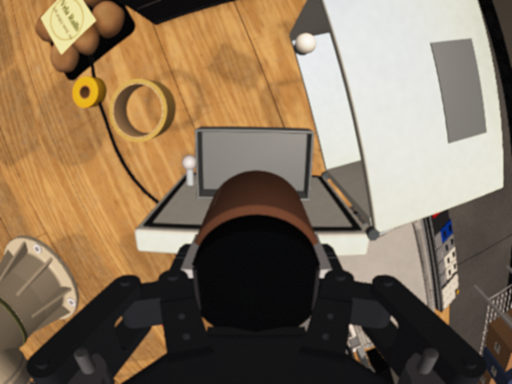

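The wrist view shows the rack's outer wall from (197,128) to (312,130), parallel to the fingers, with the jar hanging centred on it. I'll check the depth offset with this view.

Run:
```python
from h import *
c=env.read_camera("wrist")
A=plane(c,(197,128),.13,True)[:2];B=plane(c,(312,129),.13,True)[:2]
v=(A-B)/np.linalg.norm(A-B);ph=np.arctan2(v[1],v[0])-np.pi/2;n=np.array([np.cos(ph),np.sin(ph)])
print(A,B,np.linalg.norm(A-B),"theta",ph+.072,"rack",(A+B)/2-.04*n)
```

```text
[0.52056323 0.14767962] [0.63694147 0.1015076 ] 0.12520283513277022 theta 1.2651025338096376 rack [0.56400124 0.08741291]
```

```bash
python3 nudge.py '0.003 -0.001 0.03 0 0 0;0.003 -0.001 0.07 0 0 0;0.003 -0.001 0.1 0 0 0;0.003 -0.001 0.125 0 0 0;0.003 -0.001 0.14 0 0 0;0.003 -0.001 0.147 0 0 0;0.003 -0.001 0.15 0 0 0;0.003 -0.001 0.15 0 0 0' && python3 nudge.py '0 0 0.001 0 0 0;0 0 0.002 0 0 0;0 0 0.003 0 0 0;0 0 0.003 0 0 0'
```

```text
clock: 16.15
tcp_pos: [0.5651, 0.0842, 0.1799]
orientation: [0.0, 0.825, 0.566, 0.0]
wrist_force: [0.0, -0.7, -2.8]
finger_gap: 0.0497
grip_force: 52.3
clock: 16.65
tcp_pos: [0.5646, 0.0843, 0.1762]
orientation: [-0.0, 0.825, 0.566, -0.0]
wrist_force: [-0.7, 0.4, -2.7]
finger_gap: 0.0498
grip_force: 52.3
```

```bash
python3 nudge.py '0 0 0.001 0 0 0;0 0 0.002 0 0 0;0 0 0.002 0 0 0' && python3 nudge.py '0 0 0.001 0 0 0;0 0 0.001 0 0 0'
```

```text
clock: 17.02
tcp_pos: [0.5647, 0.0843, 0.1744]
orientation: [0.0, 0.825, 0.566, 0.0]
wrist_force: [-0.2, 0.4, -1.3]
finger_gap: 0.0498
grip_force: 52.2
clock: 17.27
tcp_pos: [0.5648, 0.0844, 0.1743]
orientation: [0.0, 0.825, 0.566, 0.001]
wrist_force: [-1.0, 0.2, 5.5]
finger_gap: 0.0494
grip_force: 53.0
```

Contact with the rack floor. I'll release, then rise.

```bash
python3 nudge.py '0 0 0 0 0 0;0 0 0 0 0 0;0 0 0 0 0 0;0 0 0 0 0 0' 0.07 && python3 nudge.py '0 0 -0.02 0 0 0;0 0 -0.06 0 0 0;0 0 -0.11 0 0 0;0 0 -0.15 0 0 0;0 0 -0.15 0 0 0'
python3 - <<'E'
from h import *
c=env.read_camera("wrist");cv2.imwrite("pics/w4.png",c["image"][...,::-1])
x,Q=tool([.451,.0025,.32]);print("over handle",x.round(3))
E
```

```text
clock: 17.77
tcp_pos: [0.5647, 0.0843, 0.1732]
orientation: [0.0, 0.825, 0.566, -0.0]
wrist_force: [0.4, 0.2, 0.2]
finger_gap: 0.0697
grip_force: 0.0
clock: 18.4
tcp_pos: [0.5662, 0.0843, 0.3271]
orientation: [0.002, 0.825, 0.566, 0.003]
wrist_force: [-0.2, 0.1, 0.3]
finger_gap: 0.0702
grip_force: 0.0
over handle [-0.118 -0.077  0.004]
```

View pics/w4.png

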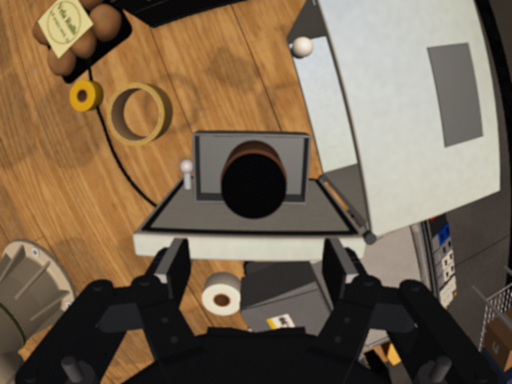

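The jar stands upright inside the rack, seen at (255,180). Next I'll take the handle to shut the door.

```bash
python3 nudge.py '-0.03 -0.02 0 0 0 -0.1;-0.07 -0.045 0 0 0 -0.2;-0.1 -0.065 0 0 0 -0.296;-0.119 -0.077 0 0 0 -0.296;-0.119 -0.077 0 0 0 -0.296;-0.119 -0.077 0 0 0 -0.296' 0.05
python3 - <<'E'
from h import *
p=env.get_state()["tcp_pos"];c=env.read_camera("wrist")
x,Q=tool([.451,.0015,.195]);y=Q.as_matrix()[:,1];print(x.round(4),np.arctan2(y[1],y[0]))
g=c["image"];cv2.imwrite("pics/w5.png",cv2.resize(g[120:300,150:360,::-1],None,fx=3,fy=3))
E
```

```text
clock: 19.2
tcp_pos: [0.4502, 0.0011, 0.3225]
orientation: [-0.0, 0.732, 0.681, -0.0]
wrist_force: [0.1, 0.1, 0.0]
finger_gap: 0.05
grip_force: 0.0
[0.0003 0.0006 0.1276] -0.07173593221411
```

View pics/w5.png

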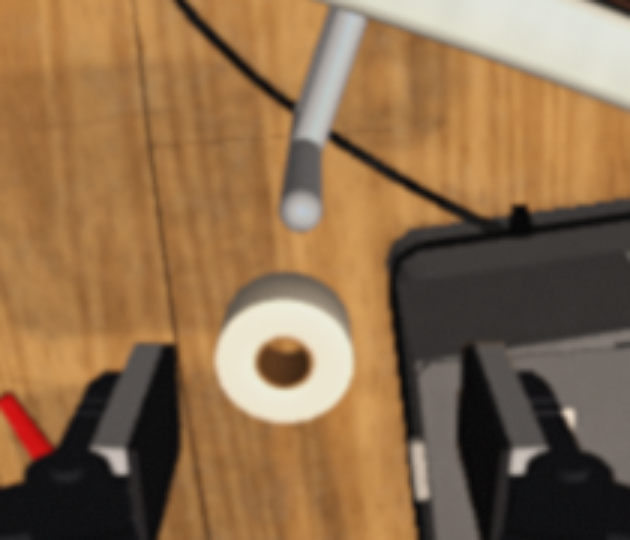

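Bar top is at crop (302,209), i.e. pixel (250.3,189.3). Casting that onto z=0.212.

Run:
```python
from h import *
c=env.read_camera("wrist");P=plane(c,(250.3,189.3),.212,True);print(P,tool([P[0],P[1],.195])[0].round(4))
```

```text
[0.44599655 0.00643981 0.212     ] [ 0.0048 -0.0048  0.1277]
```

```bash
python3 nudge.py '0.004 -0.003 0.03 0 0 0;0.004 -0.003 0.07 0 0 0;0.004 -0.003 0.11 0 0 0;0.004 -0.003 0.126 0 0 0;0.004 -0.003 0.126 0 0 0' && python3 nudge.py '0 0 0 0 0 0;0 0 0 0 0 0;0 0 0 0 0 0;0 0 0 0 0 0;0 0 0 0 0 0' 0.0 40
cat > arc.py <<'E'
from h import *
p=env.get_state()["tcp_pos"];H=np.array([.654,.0067]);d=p[:2]-H;a0=np.arctan2(.188,-.079)-.072
th=(np.arctan2(d[1],d[0])-a0)%(2*np.pi);R0=tool([0,0,0])[1];print(p,np.hypot(*d),th)
for t in np.append(np.arange(th-.1,.0,-.1),[0,-.02]):
    h=H+.2044*np.array([np.cos(a0+t),np.sin(a0+t)]);print(t.round(2),R0.inv().apply([*(h-p[:2]),0]).round(4))
E
python3 arc.py
```

```text
clock: 19.92
tcp_pos: [0.4466, 0.0057, 0.1957]
orientation: [-0.001, 0.732, 0.682, -0.001]
wrist_force: [0.5, -0.2, 0.4]
finger_gap: 0.05
grip_force: 0.0
clock: 20.55
tcp_pos: [0.4455, 0.0053, 0.1981]
orientation: [-0.001, 0.732, 0.681, -0.001]
wrist_force: [-7.0, -0.2, 6.1]
finger_gap: 0.0107
grip_force: 39.1
[0.44550209 0.00531418 0.19808187] 0.20850251627656008 1.2516340738769856
1.15 [ 0.0207  0.0035 -0.    ]
1.05 [ 0.0411  0.005  -0.    ]
0.95 [ 0.0613  0.0085 -0.0001]
0.85 [ 0.0809  0.0139 -0.0001]
0.75 [ 0.1     0.0213 -0.0001]
0.65 [ 1.182e-01  3.060e-02 -1.000e-04]
0.55 [ 0.1354  0.0417 -0.0002]
0.45 [ 0.1514  0.0544 -0.0002]
0.35 [ 0.166   0.0686 -0.0003]
0.25 [ 0.1792  0.0843 -0.0003]
0.15 [ 0.1907  0.1011 -0.0004]
0.05 [ 0.2005  0.1191 -0.0004]
0.0 [ 0.2048  0.1287 -0.0005]
-0.02 [ 0.2064  0.1325 -0.0005]
```

```bash
python3 nudge.py '0.01 0.003 0 0 0 0;0.02 0.0035 0 0 0 0;0.041 0.005 0 0 0 0;0.061 0.0085 0 0 0 0;0.081 0.014 0 0 0 0;0.1 0.021 0 0 0 0;0.118 0.031 0 0 0 0;0.135 0.042 0 0 0 0'; python3 arc.py
```

```text
clock: 21.55
tcp_pos: [0.4925, 0.141, 0.198]
orientation: [-0.007, 0.731, 0.682, -0.001]
wrist_force: [-18.5, 12.0, 11.9]
finger_gap: 0.011
grip_force: 40.9
[0.49249697 0.14096962 0.19800266] 0.21002752310317435 0.5514059126005453
0.45 [ 0.0127  0.0173 -0.0001]
0.35 [ 0.0273  0.0316 -0.0002]
0.25 [ 0.0404  0.0473 -0.0003]
0.15 [ 0.0519  0.0642 -0.0004]
0.05 [ 0.0616  0.0822 -0.0005]
0.0 [ 0.0659  0.0917 -0.0006]
-0.02 [ 0.0674  0.0955 -0.0007]
```

The 18 N radial load shows my hinge point is about 4 mm too far out in x. I'll refit from the gripped points (hinge ≈ (0.6495,0.0085), yaw -0.08) and replan from the commanded pose.

```bash
cat > arc.py <<'E'
import sys
from h import *
C=np.array(eval(sys.argv[1]));H=np.array([.6495,.0085]);a0=np.arctan2(.188,-.079)-.08
p=env.get_state()["tcp_pos"];d=p[:2]-H;R0=tool([0,0,0])[1];print(p,np.hypot(*d),(np.arctan2(d[1],d[0])-a0)%(2*np.pi))
for t in eval(sys.argv[2]):
    h=H+.2039*np.array([np.cos(a0+t),np.sin(a0+t)]);print(t,h.round(4),R0.inv().apply([*(h-C),0]).round(4))
E
python3 arc.py '[.498,.137]' '[.55,.5,.45,.4,.35,.3,.25,.2,.15,.1,.05,0,-.02]'
```

```text
[0.49249697 0.14096962 0.19800266] 0.20542188915634593 0.5521393451485688
0.55 [0.4939 0.1403] [ 0.003  -0.0043  0.0001]
0.5 [0.5007 0.1479] [0.0111 0.002  0.0001]
0.45 [0.5079 0.1552] [0.0188 0.0086 0.    ]
0.4 [0.5154 0.1621] [ 0.0262  0.0156 -0.    ]
0.35 [0.5232 0.1686] [ 0.0333  0.023  -0.    ]
0.3 [0.5314 0.1747] [ 0.0399  0.0307 -0.0001]
0.25 [0.5398 0.1804] [ 0.0462  0.0387 -0.0001]
0.2 [0.5486 0.1857] [ 0.052   0.0471 -0.0002]
0.15 [0.5576 0.1905] [ 0.0575  0.0557 -0.0003]
0.1 [0.5668 0.1949] [ 0.0625  0.0646 -0.0003]
0.05 [0.5762 0.1988] [ 0.067   0.0737 -0.0004]
0 [0.5858 0.2022] [ 0.0711  0.0831 -0.0005]
-0.02 [0.5897 0.2034] [ 0.0726  0.0869 -0.0005]
```

```bash
python3 nudge.py '0.011 0.002 0 0 0 0;0.019 0.009 0 0 0 0;0.026 0.016 0 0 0 0;0.033 0.023 0 0 0 0;0.04 0.031 0 0 0 0;0.046 0.039 0 0 0 0;0.052 0.047 0 0 0 0;0.0575 0.056 0 0 0 0'; python3 arc.py '[.5587,.1903]' '[.15,.1,.05,0]'
```

```text
clock: 22.55
tcp_pos: [0.5566, 0.1923, 0.198]
orientation: [-0.003, 0.732, 0.682, -0.0]
wrist_force: [-20.6, 0.8, 14.3]
finger_gap: 0.0109
grip_force: 41.4
[0.55656381 0.19228316 0.197978  ] 0.20594509955367407 0.15037557807396995
0.15 [0.5576 0.1905] [ 0.0001 -0.0012  0.    ]
0.1 [0.5668 0.1949] [ 0.0051  0.0077 -0.    ]
0.05 [0.5762 0.1988] [ 0.0097  0.0168 -0.    ]
0 [0.5858 0.2022] [ 0.0138  0.0262 -0.0001]
```

```bash
python3 nudge.py '0.003 0.004 0 0 0 0;0.005 0.009 0 0 0 0;0.008 0.014 0 0 0 0;0.011 0.019 0 0 0 0;0.013 0.024 0 0 0 0;0.014 0.028 0 0 0 0;0.014 0.028 0 0 0 0'; python3 arc.py '[.5587,.1903]' '[0]'
```

```text
clock: 23.42
tcp_pos: [0.5865, 0.2049, 0.1979]
orientation: [-0.003, 0.731, 0.682, 0.001]
wrist_force: [-6.0, 9.9, 2.3]
finger_gap: 0.0108
grip_force: 39.9
[0.58645685 0.20493544 0.19791207] 0.20630395305270907 6.2759280030420745
0 [0.5858 0.2022] [0.0138 0.0262 0.    ]
```

```bash
python3 nudge.py '0.001 0 0 0 0 0;0.003 0 0 0 0 0;0.003 0 0 0 0 0'; python3 nudge.py '0 -0.001 0 0 0 0;0 -0.002 0 0 0 0;0 -0.002 0 0 0 0'
```

```text
clock: 23.8
tcp_pos: [0.5865, 0.2051, 0.1979]
orientation: [-0.001, 0.732, 0.681, -0.001]
wrist_force: [-7.1, -0.9, 3.3]
finger_gap: 0.0111
grip_force: 40.1
clock: 24.18
tcp_pos: [0.5864, 0.2051, 0.1979]
orientation: [0.0, 0.732, 0.681, 0.0]
wrist_force: [-1.9, -0.4, 3.4]
finger_gap: 0.0112
grip_force: 40.0
```

```bash
python3 nudge.py '0 -0.001 0 0 0 0;0 -0.002 0 0 0 0;0 -0.003 0 0 0 0;0 -0.003 0 0 0 0'; python3 nudge.py '0 -0.001 0 0 0 0;0 -0.002 0 0 0 0;0 -0.002 0 0 0 0'
```

```text
clock: 24.68
tcp_pos: [0.5852, 0.2048, 0.1979]
orientation: [0.002, 0.732, 0.681, 0.001]
wrist_force: [4.9, -3.8, 2.6]
finger_gap: 0.011
grip_force: 40.2
clock: 25.05
tcp_pos: [0.5846, 0.2046, 0.1979]
orientation: [0.003, 0.733, 0.681, 0.002]
wrist_force: [9.4, -4.9, 0.7]
finger_gap: 0.0108
grip_force: 40.3
```

About 8–9 N with 1.9 mm of give. I'll hold for a second.

```bash
python3 nudge.py '0 0 0 0 0 0;0 0 0 0 0 0;0 0 0 0 0 0;0 0 0 0 0 0;0 0 0 0 0 0;0 0 0 0 0 0;0 0 0 0 0 0;0 0 0 0 0 0'; python3 nudge.py '0.001 0.002 0 0 0 0;0.001 0.004 0 0 0 0;0.001 0.005 0 0 0 0;0.001 0.006 0 0 0 0;0.001 0.006 0 0 0 0'
```

```text
clock: 26.05
tcp_pos: [0.5847, 0.2046, 0.1979]
orientation: [0.003, 0.733, 0.681, 0.002]
wrist_force: [9.3, -4.9, 0.5]
finger_gap: 0.0111
grip_force: 40.3
clock: 26.68
tcp_pos: [0.5864, 0.2051, 0.1978]
orientation: [0.0, 0.732, 0.681, -0.001]
wrist_force: [-3.3, -5.3, 7.6]
finger_gap: 0.0109
grip_force: 40.6
```

The door is back shut under a light inward push. I'll release and rise straight up.

```bash
python3 nudge.py '0 0 0 0 0 0;0 0 0 0 0 0;0 0 0 0 0 0;0 0 0 0 0 0' 0.045 && python3 nudge.py '0 0 -0.02 0 0 0;0 0 -0.06 0 0 0;0 0 -0.11 0 0 0;0 0 -0.15 0 0 0;-0.06 -0.02 -0.15 0 0 0;-0.12 -0.04 -0.15 0 0 0;-0.17 -0.06 -0.15 0 0 0;-0.17 -0.06 -0.15 0 0 0'
python3 - <<'E'
from h import *
s=env.read_camera("side");t=env.read_camera("top")
k=lambda im,x,y:cv2.resize(im["image"][y:y+100,x:x+100,::-1],(400,400),interpolation=2)
cv2.imwrite("pics/f.png",np.hstack([k(t,165,100),k(s,270,125)]))
E
```

```text
clock: 27.18
tcp_pos: [0.5871, 0.2063, 0.197]
orientation: [-0.0, 0.732, 0.681, -0.0]
wrist_force: [-1.6, -0.7, 0.1]
finger_gap: 0.0449
grip_force: 0.0
clock: 28.18
tcp_pos: [0.5137, 0.0382, 0.3479]
orientation: [0.0, 0.734, 0.679, -0.0]
wrist_force: [0.9, 0.1, 0.4]
finger_gap: 0.045
grip_force: 0.0
```

View pics/f.png

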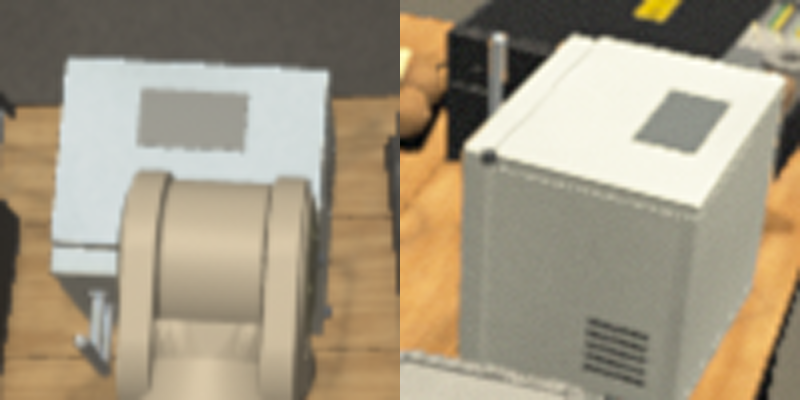

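The final view shows the door shut exactly as at the start: gap line at (53,245), bar top at (80,340) and (498,35). The arm is clear, so I'm handing in.

```bash
python3 -c "
from workcell import env
print(env.hand_in())"
```

```text
the job is handed in; nothing more can be done
None
```

I opened the door by its handle, stood the jar in the door rack, shut the door, and held an outward pull of about 9 N for about a second; the catch held, and I let go with the door fully shut. The job is handed in, but no verdict was returned.

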